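# Pack the lens-cleaning kit into its fitted tray

## Robot

A 6-joint arm with a two-finger parallel gripper is mounted at the origin on a cart in front of the work surface, level with it; the furniture and walls round the work are solid. World frame = base frame: x ahead of the robot, y to its left, z up, the work surface at z = 0. Lengths are in m, angles in rad, forces in N, time in s.
With the tool pointing down it reaches from about 0.35 to 0.975 m from the base axis. Payload 4.9 kg.
Tool frame: the origin (TCP) lies at the very end of the fingers, on their centre line; the grasp point (between the pads) lies 19 mm behind it (ctrl.grasp_offset is the distance from the TCP to the grasp point, in m); z points along the fingers, y is the line along which they close (so a half turn about z gives the same grasp; the last joint's range is limited). The gripper opens to 85 mm and grips with 20 to 120 N. Pads are 22 mm wide; open, the fingers measure 114 mm over their backs; the gripper's body (76 mm by 85 mm) begins 54 mm behind the grasp point. The pads swing forward as they close: fully open they stand 13 mm farther back than shut.
Start: joints at [-0.119, 0.053, 1.613, -0, 1.476, -0.119], TCP at [0.625, 0, 0.231] pointing down, gripper open.
Joint ranges: [-3.01, 3.01], [-1.01, 2.22], [0.06, 2.58], [-1.02, 4.17], [0.09, 2.62], [-3.14, 3.14]. Speed limits (rad/s): [2.57, 2.57, 3.14, 3.14, 3.14, 3.14].

## Interface

Orientations are given as a rotation vector (axis times angle).
In Python, from station import ctrl, optics gives the robot as it stands.
- The arm moves only by the shell command python3 -m handwheel 'ROWS' [OPENING] [FORCE]. ROWS is JSON, a list of rows, each an object of numbers: "tx", "ty", "tz": the shift along the tool's x, y, z in mm; "roll": the turn about the tool's z in rad. A call has 1 to 12 rows; each row shifts and turns the commanded pose from where the row before left it, along the tool's axes as they then stand; what a row does not reach is not made up. A row lasts 1/12 s, in which the tool goes at most 41.7 mm and 7.16 degrees, less where a joint would pass 70% of its speed; a pose out of reach is approached as far as the arm can. A call with a gripper value outside its range is refused whole. OPENING is the finger opening in mm, from 0 to 85.4, set as the call begins (- or left out, the last holds). The fingers move at their own pace and stop on an object; FORCE is the grip in N (left out, the last holds). Time passes only in rows, so rows that do not move let the fingers close. It gives the time, the measured TCP pose, the force, the opening and the grip force at its end, in the units of the state.
- ctrl.get_obs(): the state, without advancing time (a new reading comes with each control period).
- optics.get_image(name): name is "scene" or "side" or "wrist"; returns (picture, depth): 420x560x3 uint8, red, green, blue; 420x560 float32, m along the optical axis (not along the pixel's ray), 0 where there is no reading.
- optics.camera_params(name): a dict with "mtx" (3x3 intrinsics, pixels), "k1" (the pictures are not rectified: a ray, as slopes to the right and down, at radius r is drawn at 1 + k1 r^2 times it, then the intrinsics apply), "extrinsics" (4x4, takes a point from camera to world coordinates); the wrist camera has in their place "tool_from_camera" (4x4, takes a point from camera to tool coordinates, whose origin is the TCP and whose axes are the flange's). Camera axes: x right, y down, z forward; pixel columns grow to the right and rows downward; lengths in m; the calibration is good to about 2 mm. A picture is of the moment at which its call begins: read the wrist's pose just before it. camera_params takes no time and is no camera call.
- ctrl.finish_job(): hands the job in; it is judged then, once.
The state is a dict: "t": time; "q": joint angles; "dq": joint speeds; "effort": joint torques, N m; "tool_pos": TCP position; "tool_rot": TCP orientation; "contact_force": force on the tool from outside, world axes, zero at the start; "wrist_torque": the same for the moment, N m; "opening": finger opening in m; "grip_force": force on a finger pad.
Only numpy, scipy, OpenCV 4.12 (cv2) and the standard library are available. Lean on these libraries where they do the work, as an engineer would, in place of code of your own. Each camera call takes 0.05 s, during which the arm holds its last target. There are 200 camera calls.

## Task

The lens is clean, so pack the lens-cleaning kit back into the low black tray, each piece in the blue seat shaped for it: the dropper bottle of lens fluid upright in the round well, the lens pen lying in the notched pen rest, the rubber blower lying along its cradle and the black eye loupe standing in the split ring cup. The blue-capped pump spray and the black film canister look much the same and would fit the seats, but they hold oily contact cleaner and stray screws and must not get into the kit: leave both standing where they are.

Things in the scene. Friction and masses are not known exactly. Their poses are not given: they have to be found in the camera images.
- dropper_bottle: Dropper bottle of lens fluid, belongs in the kit: white round bottle, light blue label, pointed black cap. Body 39 mm across and 52 mm tall, 80 mm with the cap (24 mm across). Stands on the bench. Origin: centre of its underside, z up. About 60 g. Grip round the body.
- lens_pen: Lens-cleaning pen, belongs in the kit: white square-sided stick with a teal end, 111 mm long, 12 mm wide and high (14 mm at its thumb slide), lying flat. Origin: middle of its underside, y along the pen, z up. It balances 11 mm from the origin towards +y; the last 21 mm at -y carries nothing. Grip across the middle, fingertips 3 mm above what it lies on. About 30 g.
- blower_mid (a point): Rubber blower, belongs in the kit: whitish squeeze bulb with a thin nozzle, lying on the bench, 83 mm long, 45 mm thick. This point: middle of its length, 22 mm above what it lies on; y along the length, the bulb at +y (thickest at +18 mm), the nozzle sloping down to -y, z up. Rigid, about 50 g. Grip the bulb across x at +16 mm, fingertips a little below mid height.
- loupe: Watchmaker's eye loupe, belongs in the kit: short black barrel standing on its wide end, 33 mm across up to 12 mm height, narrowing to 26 mm at the top, 26 mm tall. Origin: centre of its underside, z up. About 40 g. Grip it low, fingertips about 4 mm above what it stands on.
- pump_spray: Look-alike, stays where it is: slim white pump spray bottle with a tall blue cap, 31 mm across, 120 mm tall, standing among the kit. Origin: centre of its underside, z up. (Behind the tray and the kit, from about x = 0.64 m on, stand a wire rack 165 mm high with a box on it, a dish, bottles and cameras: carry things in front of them.)
- film_can: Look-alike, stays where it is: black film canister with a light grey lid, 34 mm across, 50 mm tall, standing among the kit. Origin: centre of its underside, z up.
- bottle_well: Place of the dropper bottle: fixed grey bin, 78 x 124 mm, with a blue round well in the middle, 52 mm inside, 60 mm outside, floor 7 mm and rim 26 mm above the bin's underside. Origin: centre of its underside, 3 mm over the bench; y along its 124 mm length, x across, z up. The four bins sit two by two in the black tray (rim 16 mm high), 80 mm apart in x and 126 mm in y; which is where changes.
- pen_rest: Place of the pen: fixed grey bin with two blue V notches in line along y, 22 to 50 mm either side of the middle, fingers between. Notch floor 15 mm wide, 16 mm above the underside; sides slope 45 degrees to a 35 mm mouth at 26 mm. The pen lies along y, either way round, origin over the middle. Origin: centre of its underside, 3 mm over the bench; y along its 124 mm length, x across, z up. 
- blower_cradle: Place of the blower: fixed grey bin with a blue V trough along y, 104 mm long. Floor 30 mm wide, 10 mm above the bin's underside; sides slope 45 degrees to a 52 mm wide mouth at 21 mm. The blower lies along y, either way round, its mid point over the bin's middle and 32 mm above its underside. Origin: centre of its underside, 3 mm over the bench; y along its 124 mm length, x across, z up. 
- loupe_cup: Place of the loupe: fixed grey bin with a blue split ring cup in the middle: round floor 8 mm above the bin's underside, curved walls to 20 mm on the -x and +x sides, 45 mm apart inside, open 32 mm wide towards -y and +y for the fingers, so grip the loupe along the bin's y. Origin: centre of its underside, 3 mm over the bench; y along its 124 mm length, x across, z up. 
Mind the look-alikes: they are no part of the job. Leave any orange, pink or red look-alike of the dropper_bottle alone.

How it is judged:
By the outcome, as a careful person would: the job done as asked, in the order asked, and still so for the second after the job is handed in, with the robot touching nothing.
It also fails if it takes over 115 s, if anything falls off the work surface, if the arm or the gripper's body presses on something with over 40 N, if the wrist force passes 120 N, or if a joint passes its speed limit or range.

## Working session

There is one attempt and no reset: what is moved stays moved. The work goes in short steps, Python scripts to look and compute and a shell command to move; the robot and the scene stay as the last step left them, time stands still between calls to the robot, and variables do not carry over. Pictures are saved under pics/ and viewed, at most 15 in all, crops included, and the job is handed in when it is done.

```bash
ls; mkdir -p pics
python3 - <<'E'
from station import ctrl, optics
import cv2,numpy as np
np.set_printoptions(precision=4,suppress=True)
o=ctrl.get_obs();print(o)
for n in("scene","side","wrist"):
    im,d=optics.get_image(n);cv2.imwrite(f"pics/{n}0.png",im[:,:,::-1]);np.save(f"pics/{n}0.npy",d);print(n,optics.camera_params(n))
E
```

```text
pics
{'t': 0.0, 'q': array([-0.119 ,  0.0534,  1.6143,  0.    ,  1.476 , -0.119 ]), 'dq': array([ 0.0011,  0.0018,  0.0013, -0.0008, -0.0006,  0.0013]), 'effort': array([  0.0003, -39.367 , -37.0176,  -0.0002,   0.0069,  -0.    ]), 'tool_pos': array([0.6244, 0.0001, 0.23  ]), 'tool_rot': array([-2.2203, -2.2203,  0.002 ]), 'contact_force': array([-0.1983, -0.6113,  0.1226]), 'wrist_torque': array([0.0056, 0.0137, 0.0271]), 'grip_force': 0.0, 'opening': 0.08532307438120265}
scene {'mtx': array([[514.3771,   0.    , 277.7171],
       [  0.    , 514.3771, 205.6838],
       [  0.    ,   0.    ,   1.    ]]), 'k1': -0.037193258481287565, 'extrinsics': array([[-0.7079, -0.5284,  0.4687, -0.0968],
       [-0.7063,  0.5278, -0.4718,  0.6524],
       [ 0.0019, -0.665 , -0.7468,  1.0646],
       [ 0.    ,  0.    ,  0.    ,  1.    ]])}
side {'mtx': array([[455.7374,   0.    , 280.7561],
       [  0.    , 455.7374, 213.1415],
       [  0.    ,   0.    ,   1.    ]]), 'k1': -0.15010409816349832, 'extrinsics': array([[-0.9059, -0.2359,  0.3518,  0.1741],
       [-0.4235,  0.5212, -0.741 ,  0.789 ],
       [-0.0085, -0.8202, -0.5721,  0.6565],
       [ 0.    ,  0.    ,  0.    ,  1.    ]])}
wrist {'mtx': array([[338.8266,   0.    , 281.1771],
       [  0.    , 338.8266, 210.104 ],
       [  0.    ,   0.    ,   1.    ]]), 'k1': -0.006361241864495063, 'tool_from_camera': array([[-0.0008, -0.9653, -0.2613,  0.066 ],
       [ 1.    , -0.0003, -0.0018,  0.0003],
       [ 0.0017, -0.2613,  0.9653, -0.1424],
       [ 0.    ,  0.    ,  0.    ,  1.    ]])}
```

View pics/scene0.png

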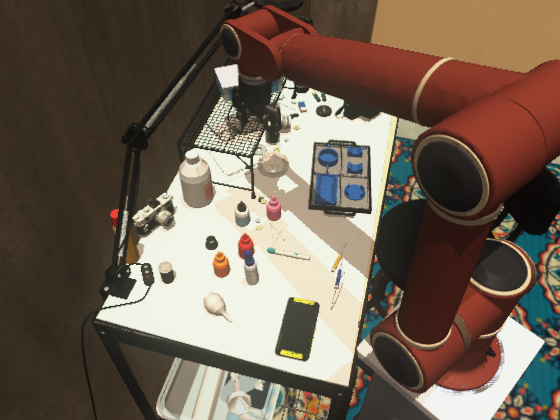

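View pics/side0.png

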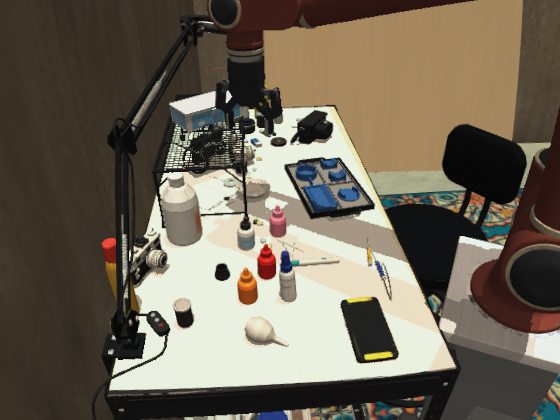

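View pics/wrist0.png

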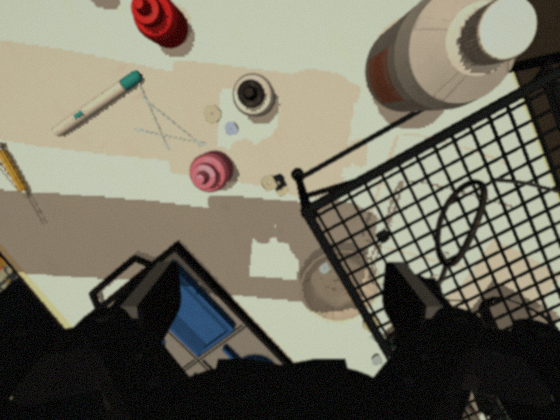

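Scene view candidates: the dropper bottle is the white one at (242,211). The pink (274,208), red (245,244) and orange (221,264) bottles are look-alikes. The loupe is the lidless black piece at (211,242), while the film can with the grey lid is at (166,272). The pen is at (288,253), the blower at (216,303) and the blue-capped pump spray at (251,268). The tray is around (340,178).

```bash
cat > h.py <<'E'
import numpy as np,cv2
from scipy.spatial.transform import Rotation as R
from station import ctrl,optics
np.set_printoptions(precision=4,suppress=True)
def snap(name,tag):
    o=ctrl.get_obs()
    im,d=optics.get_image(name)
    p=optics.camera_params(name)
    if name=="wrist":
        T=np.eye(4);T[:3,:3]=R.from_rotvec(o["tool_rot"]).as_matrix();T[:3,3]=o["tool_pos"];E=T@p["tool_from_camera"]
    else:E=p["extrinsics"]
    np.savez(f"pics/{tag}.npz",im=im,d=d,E=E,K=p["mtx"],k1=p["k1"]);cv2.imwrite(f"pics/{tag}.png",im[:,:,::-1])
def load(tag): return np.load(f"pics/{tag}.npz")
def rays(v,uv):
    n=cv2.undistortPoints(np.float64(uv).reshape(-1,1,2),v["K"],np.array([float(v["k1"]),0,0,0]),)
    return np.c_[n.reshape(-1,2),np.ones(len(n))]
def cloud(v):
    h,w=v["d"].shape;u,r=np.meshgrid(np.arange(w),np.arange(h))
    P=rays(v,np.c_[u.ravel(),r.ravel()])*v["d"].reshape(-1,1)
    P=P@v["E"][:3,:3].T+v["E"][:3,3];P[v["d"].ravel()==0]=np.nan
    return P.reshape(h,w,3)
def at_z(v,uv,z):
    r=rays(v,uv)@v["E"][:3,:3].T;o=v["E"][:3,3]
    return o+r*((np.atleast_1d(z)-o[2])/r[:,2])[:,None]
def tri(obs): # [(view,(u,v)),...] least squares
    A=np.zeros((3,3));b=np.zeros(3)
    for v,uv in obs:
        r=(rays(v,[uv])@v["E"][:3,:3].T)[0];r/=np.linalg.norm(r);M=np.eye(3)-np.outer(r,r);A+=M;b+=M@v["E"][:3,3]
    return np.linalg.solve(A,b)
def ortho(tags,x0,x1,y0,y1,s,out): # top-down height-sorted colour map, s px per m; right=+x, up=+y
    W,H=int((x1-x0)*s),int((y1-y0)*s);img=np.zeros((H,W,3),np.uint8)
    for t in tags:
        v=load(t);P=cloud(v).reshape(-1,3);C=v["im"].reshape(-1,3)
        k=np.isfinite(P[:,0])&(P[:,2]<.2);P,C=P[k],C[k];o=np.argsort(P[:,2]);P,C=P[o],C[o]
        a=((P[:,0]-x0)*s).astype(int);b=((y1-P[:,1])*s).astype(int);k=(a>=0)&(b>=0)&(a<W-1)&(b<H-1)
        for da in(0,1):
            for db in(0,1): img[b[k]+db,a[k]+da]=C[k]
    cv2.imwrite(out,img[:,:,::-1])
E
python3 - <<'E'
from h import *
for n in("scene","side","wrist"): snap(n,n+"1")
px={"scene1":dict(bottle=(242,203),pink=(274,200),red=(245,238),orange=(221,257),loupe=(211,239),film=(166,266),spray=(250,252),blower=(213,300),pen=(288,253),well1=(328,157),b2=(355,155),b3=(326,190),b4=(355,192),tank=(196,160)),
"side1":dict(bottle=(246,222),loupe=(222,267),film=(182,304),spray=(286,258),blower=(260,327),pen=(312,262),b1=(306,173),b2=(330,163),b3=(320,197),b4=(348,194))}
for t in px:
    P=cloud(load(t))
    for k,(u,v) in px[t].items(): print(t,k,P[v,u],np.nanmedian(P[v-2:v+3,u-2:u+3].reshape(-1,3),0))
E
```

```text
scene1 bottle [0.5932 0.0884 0.0792] [0.597  0.0875 0.073 ]
scene1 pink [0.5493 0.0159 0.0686] [0.5493 0.016  0.0675]
scene1 red [0.5095 0.1556 0.0695] [0.5097 0.1558 0.0685]
scene1 orange [0.5097 0.2335 0.0661] [0.5097 0.2347 0.0666]
scene1 loupe [0.6083 0.189  0.0062] [0.6069 0.1901 0.0067]
scene1 film [0.5907 0.3384 0.0526] [0.5917 0.3378 0.0504]
scene1 spray [0.443  0.1984 0.1163] [0.445  0.1979 0.114 ]
scene1 blower [0.4462 0.3156 0.0405] [0.4459 0.3164 0.0416]
scene1 pen [0.4309 0.0838 0.0144] [0.4326 0.0828 0.0108]
scene1 well1 [ 0.5979 -0.2608  0.0082] [ 0.595  -0.2602  0.0112]
scene1 b2 [ 0.5405 -0.3168  0.0173] [ 0.5416 -0.32    0.012 ]
scene1 b3 [ 0.5099 -0.1514  0.0112] [ 0.5091 -0.1498  0.0147]
scene1 b4 [ 0.4479 -0.2046  0.0097] [ 0.4471 -0.2037  0.0127]
scene1 tank [0.7352 0.1142 0.1536] [0.7364 0.1135 0.153 ]
side1 bottle [0.5927 0.0867 0.0659] [0.5924 0.0874 0.0652]
side1 loupe [0.6015 0.1843 0.0089] [0.6001 0.1864 0.0103]
side1 film [0.5889 0.3416 0.0496] [0.5898 0.3401 0.0482]
side1 spray [0.4405 0.2073 0.1094] [0.4404 0.2076 0.1091]
side1 blower [0.4399 0.3193 0.0366] [0.4396 0.3202 0.0374]
side1 pen [0.4336 0.0876 0.0073] [0.4343 0.0874 0.0078]
side1 b1 [ 0.5927 -0.2635  0.0069] [ 0.5907 -0.2635  0.008 ]
side1 b2 [ 0.5439 -0.3278  0.0184] [ 0.5439 -0.3289  0.0171]
side1 b3 [ 0.5088 -0.1557  0.0111] [ 0.5088 -0.157   0.0107]
side1 b4 [ 0.4473 -0.202   0.0098] [ 0.4476 -0.2056  0.0083]
```

```bash
python3 -m handwheel '[{"ty":-12,"tx":-33,"tz":-6},{"ty":-12,"tx":-33,"tz":-6},{"ty":-12,"tx":-33,"tz":-6},{"ty":-12,"tx":-33,"tz":-6},{"ty":-12,"tx":-33,"tz":-6},{"ty":-12,"tx":-33,"tz":-6},{"ty":-12,"tx":-33,"tz":-6},{"ty":-12,"tx":-33,"tz":-6},{"ty":-12,"tx":-33},{"tx":-33},{},{}]'
python3 -c "
from h import *
snap('wrist','tray')"
python3 -m handwheel '[{"tx":40},{"tx":40},{"tx":40},{"tx":40},{"tx":40},{"tx":40},{"tx":40},{"tx":40},{"tx":40},{"tx":40},{"tx":40},{"tx":40}]'
python3 -m handwheel '[{"tx":30},{},{}]'
python3 - <<'E'
from h import *
snap('wrist','kit')
ortho(["tray"],.38,.68,-.4,-.05,1700,"pics/o_tray.png")
ortho(["kit"],.36,.70,.0,.40,1500,"pics/o_kit.png")
E
```

```text
$[0]: bad value
$[0]: bad value
$[0]: bad value
```

View pics/o_tray.png

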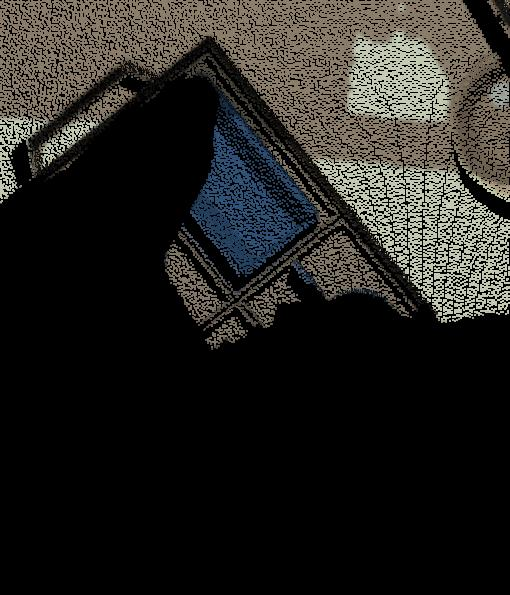

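View pics/o_kit.png

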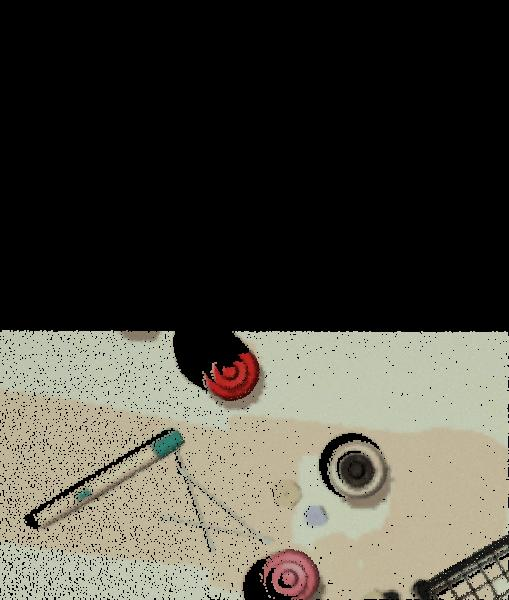

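The moves were refused, so the arm hasn't moved and both images are partial. I'll give every key in each row.

```bash
python3 -m handwheel '[{"tx":-33,"ty":-12,"tz":-6,"roll":0}]'; python3 -m handwheel '[{"tx":-33.0,"ty":-12.0,"tz":-6.0,"roll":0.0}]'; python3 -m handwheel --help | head -20
```

```text
t: 0.48
tool_pos: [0.6132, -0.0294, 0.2358]
tool_rot: [-2.213, -2.225, -0.001]
contact_force: [-0.2, -0.5, -1.1]
opening: 0.0855
grip_force: 0.0
t: 0.57
tool_pos: [0.6006, -0.0654, 0.2428]
tool_rot: [-2.217, -2.225, 0.001]
contact_force: [0.5, -0.2, 1.3]
opening: 0.0854
grip_force: 0.0invalid input: not JSON, or not a number
```

```bash
python3 -m handwheel '[{"tx":-33,"ty":-12,"tz":-6,"roll":0},{"tx":-33,"ty":-12,"tz":-6,"roll":0},{"tx":-33,"ty":-12,"tz":-6,"roll":0},{"tx":-33,"ty":-12,"tz":-6,"roll":0},{"tx":-33,"ty":-12,"tz":-6,"roll":0},{"tx":-33,"ty":-12,"tz":-6,"roll":0},{"tx":-33,"ty":-12,"tz":0,"roll":0},{"tx":-33,"ty":0,"tz":0,"roll":0},{"tx":0,"ty":0,"tz":0,"roll":0},{"tx":0,"ty":0,"tz":0,"roll":0}]'
python3 -c "
from h import *
snap('wrist','tray')"
python3 -m handwheel '[{"tx":40,"ty":0,"tz":0,"roll":0},{"tx":40,"ty":0,"tz":0,"roll":0},{"tx":40,"ty":0,"tz":0,"roll":0},{"tx":40,"ty":0,"tz":0,"roll":0},{"tx":40,"ty":0,"tz":0,"roll":0},{"tx":40,"ty":0,"tz":0,"roll":0},{"tx":40,"ty":0,"tz":0,"roll":0},{"tx":40,"ty":0,"tz":0,"roll":0},{"tx":40,"ty":0,"tz":0,"roll":0},{"tx":40,"ty":0,"tz":0,"roll":0},{"tx":40,"ty":0,"tz":0,"roll":0},{"tx":40,"ty":0,"tz":0,"roll":0}]'
python3 -m handwheel '[{"tx":30,"ty":0,"tz":0,"roll":0},{"tx":0,"ty":0,"tz":0,"roll":0},{"tx":0,"ty":0,"tz":0,"roll":0}]'
python3 - <<'E'
from h import *
snap('wrist','kit')
ortho(["tray"],.38,.68,-.4,-.05,1700,"pics/o_tray.png")
ortho(["kit"],.36,.70,.0,.40,1500,"pics/o_kit.png")
E
```

```text
t: 1.4
tool_pos: [0.5165, -0.3313, 0.279]
tool_rot: [-2.224, -2.218, -0.0]
contact_force: [-0.0, 0.4, 0.3]
opening: 0.0851
grip_force: 0.0
t: 2.45
tool_pos: [0.5156, 0.1534, 0.2796]
tool_rot: [2.219, 2.224, 0.001]
contact_force: [1.3, 0.2, 0.2]
opening: 0.0851
grip_force: 0.0
t: 2.7
tool_pos: [0.5158, 0.1826, 0.2792]
tool_rot: [-2.215, -2.227, 0.0]
contact_force: [0.3, -0.2, 1.4]
opening: 0.0855
grip_force: 0.0
```

View pics/o_tray.png

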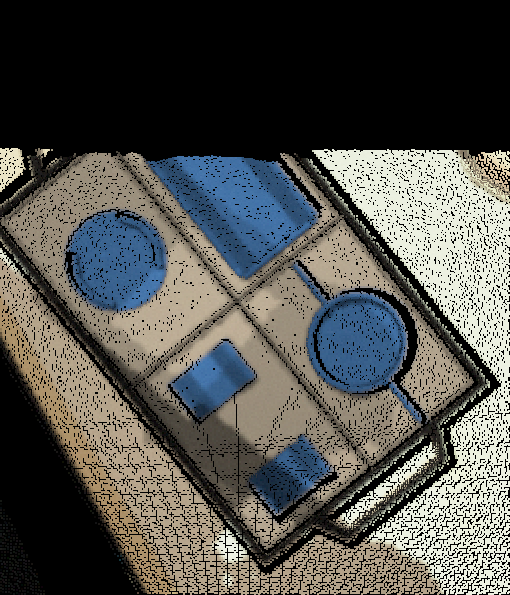

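View pics/o_kit.png

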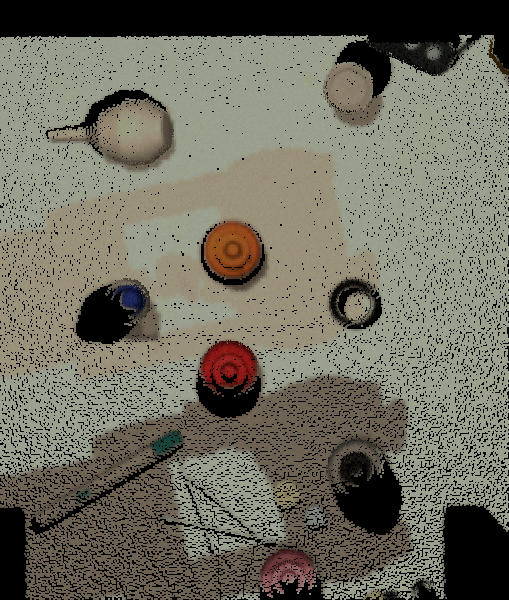

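The top-down maps show the left round seat at (117,260), the right round seat with fins at (358,342), the pen rest at about (250,428) and the trough at (240,215). The kit map shows the blower at (130,130), film can at (350,88), loupe ring at (355,303), bottle at (356,467), pen from (35,525) to (182,437) and spray at (130,298). Next I'll measure heights to tell the two round seats apart.

```bash
cat > m.py <<'E'
from h import *
v=load("tray");P=cloud(v);h=cv2.cvtColor(v["im"],cv2.COLOR_RGB2HSV)
blue=(abs(h[...,0].astype(int)-107)<12)&(h[...,1]>90)
f=np.isfinite(P[...,0])
Q=P[blue&f];Q=Q[Q[:,2]<.05]
def px(u,w):return np.array([.38+u/1700,-.05-w/1700])
def minrect(pts):
    r=cv2.minAreaRect((pts[:,:2]*1000).astype(np.float32));return r
cross=px(237,302);a=np.radians(-51.8)
ey=np.array([np.cos(a),np.sin(a)]);ex=np.array([-ey[1],ey[0]]) # ex = 38deg
d=Q[:,:2]-cross;L=np.c_[d@ex,d@ey]*1000
names={(-1,-1):"L-up",( -1,1):"L-down",(1,-1):"R-up",(1,1):"R-down"}
for sx in(-1,1):
  for sy in(-1,1):
    k=(np.sign(L[:,0])==sx)&(np.sign(L[:,1])==sy)&(abs(L[:,0])<75);q=Q[k]
    l=L[k];print((sx,sy),k.sum(),"range ex",np.percentile(l[:,0],[1,99]),"ey",np.percentile(l[:,1],[1,99]),"z pct",np.percentile(q[:,2]*1000,[2,25,50,75,98]),minrect(q))
for n,c in(("left",(117,260)),("right",(358,342))):
    c=px(*c);D=Q[:,:2]-c;r=np.hypot(*D.T)*1000;th=np.degrees(np.arctan2(D@ey,D@ex))
    for lo in range(-180,180,30):
        k=(th>=lo)&(th<lo+30)
        print(n,lo,[round(float(np.median(Q[k&(r>=x)&(r<x+4),2])*1000),0) if (k&(r>=x)&(r<x+4)).sum()>4 else None for x in range(8,48,4)])
kk=load("kit");K=cloud(kk);w=K[(K[...,0]>.5)&(K[...,0]<.55)&(K[...,1]>.1)&(K[...,1]<.14)];print("bench z",np.nanmedian(w[:,2]),np.nanstd(w[:,2]))
E
python3 m.py
python3 -c "
from h import *
im=cv2.imread('pics/tray.png');cv2.imwrite('pics/tray_c.png',cv2.resize(im[90:330,150:430],None,fx=2.7,fy=2.5))"
```

```text
(-1, -1) 2242 range ex [-66.5394 -13.7145] ey [-90.4979 -35.6022] z pct [ 9.4395 10.6117 11.2601 12.1171 23.7845] ((439.679931640625, -188.4392852783203), (57.74925231933594, 92.9583740234375), 30.731212615966797)
(-1, 1) 1647 range ex [-58.9326 -18.8648] ey [ 14.4127 110.864 ] z pct [17.4426 19.0563 21.6332 26.5204 29.0795] ((577.2466430664062, -364.08746337890625), (42.13138961791992, 258.5924072265625), 38.177303314208984)
(1, -1) 3851 range ex [ 9.4583 67.5516] ey [-91.4592  -8.7265] z pct [11.4889 12.9333 14.325  20.104  23.9886] ((517.2492065429688, -162.10931396484375), (58.94713592529297, 90.11669921875), 38.889610290527344)
(1, 1) 2447 range ex [12.6389 67.6201] ey [ 11.7434 111.3274] z pct [ 8.2218  9.6268 10.5028 21.4989 29.6637] ((619.5834350585938, -320.9608459472656), (58.108707427978516, 264.5961608886719), 23.59642791748047)
left -180 [11.0, 11.0, 11.0, 12.0, 23.0, 11.0, None, None, None, None]
left -150 [11.0, 11.0, 11.0, 12.0, 12.0, None, None, None, None, None]
left -120 [11.0, 11.0, 11.0, 11.0, 11.0, 11.0, None, None, None, None]
left -90 [11.0, 11.0, 11.0, 11.0, 
[... 789 characters left out ...]
21.0, 21.0, 21.0]
right -90 [9.0, 10.0, 10.0, 10.0, 25.0, 29.0, None, None, None, None]
right -60 [10.0, 10.0, 10.0, 10.0, 23.0, 29.0, None, None, None, None]
right -30 [10.0, 10.0, 10.0, 10.0, 23.0, 28.0, None, None, None, None]
right 0 [10.0, 9.0, 10.0, 10.0, 22.0, None, None, None, None, None]
right 30 [10.0, 10.0, 10.0, 10.0, 23.0, None, None, None, None, None]
right 60 [10.0, 10.0, 10.0, 10.0, 23.0, None, None, None, None, None]
right 90 [10.0, 10.0, 10.0, 10.0, 24.0, 28.0, 20.0, 20.0, 20.0, 20.0]
right 120 [10.0, 9.0, 10.0, 10.0, 27.0, 28.0, None, None, None, None]
right 150 [10.0, 10.0, 10.0, 10.0, 28.0, 28.0, None, None, None, None]
bench z -0.0009479573115017959 0.005426157676374488
```

View pics/tray_c.png

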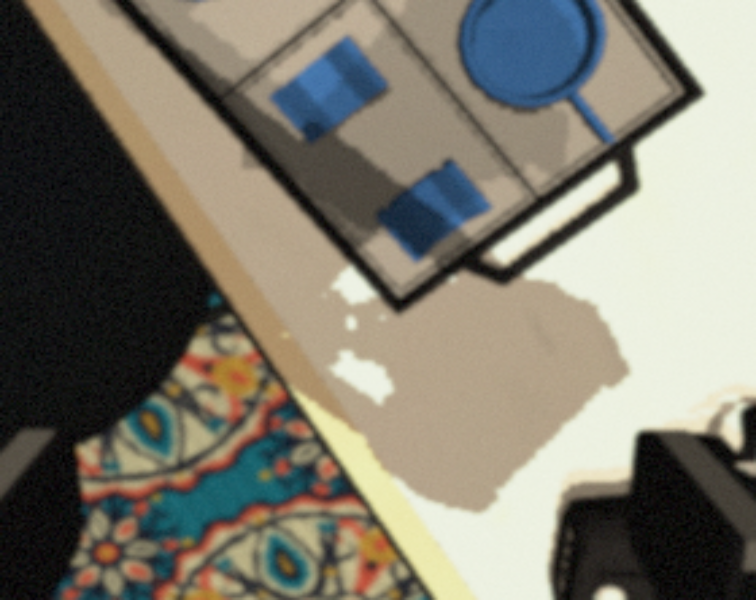

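The close crop confirms it: right seat rim z = 29 and floor 10, so that's the bottle well; left seat is split with rim 23 and floor 11, so that's the loupe cup. The pen rest is lower left and the trough upper right. Now exact centres.

```bash
cat > m2.py <<'E'
from h import *
from scipy.optimize import least_squares
exec(open("m.py").read().split("for sx")[0])
def circ(p): 
    c=least_squares(lambda t:np.hypot(p[:,0]-t[0],p[:,1]-t[1])-t[2],[*p[:,:2].mean(0),.025],loss="soft_l1",f_scale=.001).x;return c
sel=lambda sx,sy:(np.sign(L[:,0])==sx)&(np.sign(L[:,1])==sy)&(abs(L[:,0])<75)
k=sel(1,1)&(Q[:,2]>.026)&(abs(L[:,1]-63)<33);cw=circ(Q[k]);print("well",cw,k.sum())
k=sel(-1,-1)&(Q[:,2]<.014);hull=cv2.convexHull(Q[k][:,:2].astype(np.float32))[:,0];cc=cv2.minEnclosingCircle(hull*1000);print("cup",cc)
k=sel(-1,1);q=L[k];print("pen rest local",[np.median(q[k2],0) for k2 in (q[:,1]<63,q[:,1]>63)])
for s in (q[:,1]<63,q[:,1]>63): print(cv2.minAreaRect(q[s].astype(np.float32)))
k=sel(1,-1);q=L[k]
lowf=q[(Q[k][:,2]<.0145)];print("trough floor ex",np.percentile(lowf[:,0],[2,98]),"blue ey max",np.percentile(q[:,1],99.5))
K=cloud(load("kit"));k0=load("kit")
def near(c,r,zl,zh,V=K):
    m=(np.hypot(V[...,0]-c[0],V[...,1]-c[1])<r)&(V[...,2]>zl)&(V[...,2]<zh);return V[m]
for nm,c,r,bands in(("bottle",(.596,.089),.03,((.075,.09),(.05,.057),(.02,.045))),("loupe",(.5967,.198),.025,((.022,.03),(.008,.02))),("spray",(.447,.2),.03,((.11,.13),)),("film",(.593,.341),.03,((.045,.06),))):
  for tag in("kit","scene1","side1"):
    V=cloud(load(tag))
    for b in bands:
        p=near(c,r,*b,V)
        if len(p)>15: print(nm,tag,b,len(p),"bbox mid",(np.percentile(p,2,0)+np.percentile(p,98,0))/2,"size",np.percentile(p,98,0)-np.percentile(p,2,0),"circ",circ(p))
for tag in("kit","scene1","side1"):
    V=cloud(load(tag))
    p=near((.433,.312),.06,.008,.06,V);print("blower",tag,len(p),cv2.minAreaRect((p[:,:2]*1000).astype(np.float32)),"ztop",np.percentile(p[:,2],99))
    p=near((.432,.079),.07,.007,.03,V);p=p[p[:,2]<.02];print("pen",tag,len(p),cv2.minAreaRect((p[:,:2]*1000).astype(np.float32)),np.percentile(p[:,2],[50,95]))
E
python3 m2.py
```

```text
well [ 0.5894 -0.2512  0.0274] 514
cup ((435.8266906738281, -190.31393432617188), 47.5440559387207)
pen rest local [array([-39.3548,  26.9437]), array([-38.4264,  97.6778])]
((-39.489349365234375, 27.17490005493164), (40.99741744995117, 26.992631912231445), 0.33297279477119446)
((-38.87670135498047, 178.63299560546875), (40.98579406738281, 187.58517456054688), 0.4116249084472656)
trough floor ex [23.3119 55.8935] blue ey max -8.31363379774523
bottle kit (0.075, 0.09) 57 bbox mid [0.5967 0.0873 0.0777] size [0.008  0.0082 0.0044] circ [0.5967 0.0874 0.0032]
bottle kit (0.05, 0.057) 57 bbox mid [0.597  0.0914 0.0533] size [0.0232 0.0151 0.0064] circ [0.5977 0.0864 0.0122]
bottle kit (0.02, 0.045) 313 bbox mid [0.5958 0.0931 0.033 ] size [0.0358 0.0274 0.0232] circ [0.5972 0.0875 0.0188]
bottle scene1 (0.05, 0.057) 32 bbox mid [0.5968 0.0924 0.0534] size [0.0274 0.0213 0.0065] circ [0.6002 0.0863 0.014 ]
bottle scene1 (0.02, 0.045) 97 bbox mid [0.5914 0.0923 0.0326] size [0.026  0.0317 0.0239] circ [0.5992 0.0877 0.0193]
bottle side1 (0.05, 0.057) 28 bbox mid [0.5939 0.0918 0.0535] size
[... 1691 characters left out ...]
p 0.04373182304157226
pen kit 696 ((432.63177490234375, 81.17027282714844), (111.17677307128906, 12.072067260742188), 30.96807861328125) [0.0108 0.0127]
blower scene1 406 ((434.22161865234375, 315.104736328125), (42.60596466064453, 72.66686248779297), 89.79916381835938) ztop 0.044988926798849825
pen scene1 178 ((434.57794189453125, 98.19700622558594), (113.26627349853516, 74.39666748046875), 12.732034683227539) [0.0114 0.0153]
blower side1 610 ((434.728271484375, 316.24200439453125), (41.622074127197266, 64.2691879272461), 80.8525390625) ztop 0.04177139866295804
pen side1 165 ((429.705810546875, 81.18843078613281), (107.20652770996094, 12.873086929321289), 30.943462371826172) [0.0092 0.0115]
```

```bash
python3 -m handwheel '[{"tx":-16,"ty":13.5,"tz":23,"roll":0},{"tx":-16,"ty":13.5,"tz":23,"roll":0},{"tx":-16,"ty":13.5,"tz":23,"roll":0},{"tx":-16,"ty":13.5,"tz":23,"roll":0},{"tx":-16,"ty":13.5,"tz":23,"roll":0},{"tx":-16,"ty":13.5,"tz":23,"roll":0},{"tx":0,"ty":0,"tz":0,"roll":0},{"tx":0,"ty":0,"tz":0,"roll":0},{"tx":0,"ty":0,"tz":0,"roll":0}]' 62 25
```

```text
t: 3.5
tool_pos: [0.598, 0.0837, 0.1421]
tool_rot: [2.222, 2.22, 0.001]
contact_force: [-0.2, 0.1, 0.2]
opening: 0.0627
grip_force: 0.0
```

```bash
python3 -m handwheel '[{"tx":3.5,"ty":-1,"tz":1,"roll":0},{"tx":0,"ty":0,"tz":24,"roll":0},{"tx":0,"ty":0,"tz":24,"roll":0},{"tx":0,"ty":0,"tz":24,"roll":0},{"tx":0,"ty":0,"tz":24,"roll":0},{"tx":0,"ty":0,"tz":24,"roll":0},{"tx":0,"ty":0,"tz":0,"roll":0},{"tx":0,"ty":0,"tz":0,"roll":0}]'
python3 -m handwheel '[{"tx":0,"ty":0,"tz":0,"roll":0},{"tx":0,"ty":0,"tz":0,"roll":0},{"tx":0,"ty":0,"tz":0,"roll":0},{"tx":0,"ty":0,"tz":0,"roll":0},{"tx":0,"ty":0,"tz":0,"roll":0},{"tx":0,"ty":0,"tz":0,"roll":0}]' 20 30
```

```text
t: 4.17
tool_pos: [0.5962, 0.0883, 0.0204]
tool_rot: [-2.22, -2.222, 0.001]
contact_force: [-0.6, 0.5, 0.9]
opening: 0.0619
grip_force: 0.0
t: 4.67
tool_pos: [0.5989, 0.0877, 0.0234]
tool_rot: [2.22, 2.22, 0.005]
contact_force: [-1.8, 0.0, 6.6]
opening: 0.0367
grip_force: 30.1
```

```bash
python3 -m handwheel '[{"tx":0,"ty":0,"tz":-20,"roll":0},{"tx":0,"ty":0,"tz":-35,"roll":0},{"tx":0,"ty":0,"tz":-35,"roll":0},{"tx":0,"ty":-15,"tz":-30,"roll":0},{"tx":-34,"ty":-20,"tz":0,"roll":0},{"tx":-34,"ty":-20,"tz":0,"roll":0},{"tx":-34,"ty":-20,"tz":0,"roll":0},{"tx":-36,"ty":0,"tz":0,"roll":0},{"tx":-36,"ty":0,"tz":0,"roll":0},{"tx":-36,"ty":0,"tz":0,"roll":0},{"tx":-36,"ty":17,"tz":0,"roll":0},{"tx":-36,"ty":17,"tz":0,"roll":0}]'
python3 -m handwheel '[{"tx":-27,"ty":17,"tz":0,"roll":0},{"tx":-27,"ty":17,"tz":0,"roll":0},{"tx":0,"ty":0,"tz":0,"roll":0},{"tx":0,"ty":0,"tz":0,"roll":0},{"tx":0,"ty":0,"tz":0,"roll":0}]'
```

```text
t: 5.67
tool_pos: [0.556, -0.1965, 0.1415]
tool_rot: [2.221, 2.219, 0.001]
contact_force: [0.6, 0.5, -0.6]
opening: 0.0369
grip_force: 30.5
t: 6.08
tool_pos: [0.5898, -0.2482, 0.1406]
tool_rot: [-2.222, -2.221, -0.0]
contact_force: [-0.7, 0.3, -0.3]
opening: 0.0365
grip_force: 30.6
```

```bash
python3 -m handwheel '[{"tx":-3,"ty":0,"tz":0,"roll":0},{"tx":0,"ty":0,"tz":22,"roll":0},{"tx":0,"ty":0,"tz":22,"roll":0},{"tx":0,"ty":0,"tz":22,"roll":0},{"tx":0,"ty":0,"tz":20,"roll":0},{"tx":0,"ty":0,"tz":12,"roll":0},{"tx":0,"ty":0,"tz":6,"roll":0},{"tx":0,"ty":0,"tz":4,"roll":0},{"tx":0,"ty":0,"tz":0,"roll":0},{"tx":0,"ty":0,"tz":0,"roll":0}]'
python3 -c "
from h import *
snap('side','side2');v=load('side2');cv2.imwrite('pics/side2c.png',cv2.resize(v['im'][110:260,250:430,::-1],None,fx=4,fy=4))"
```

```text
t: 6.92
tool_pos: [0.591, -0.2518, 0.0339]
tool_rot: [2.219, 2.22, 0.001]
contact_force: [0.1, 0.1, -0.4]
opening: 0.0366
grip_force: 30.5
```

View pics/side2c.png

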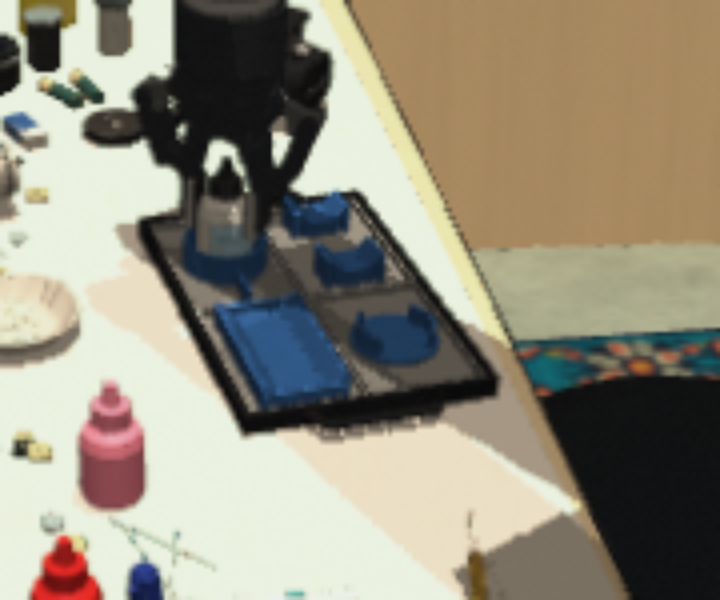

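The bottle is upright inside the well ring at (225,235) in the crop. I'll lower it onto the floor, release and lift.

```bash
python3 -m handwheel '[{"tx":0,"ty":0,"tz":2,"roll":0},{"tx":0,"ty":0,"tz":0.5,"roll":0},{"tx":0,"ty":0,"tz":0,"roll":0}]'
python3 -m handwheel '[{"tx":0,"ty":0,"tz":0,"roll":0},{"tx":0,"ty":0,"tz":0,"roll":0},{"tx":0,"ty":0,"tz":0,"roll":0},{"tx":0,"ty":0,"tz":-15,"roll":0},{"tx":0,"ty":0,"tz":-35,"roll":0},{"tx":0,"ty":0,"tz":-40,"roll":0},{"tx":0,"ty":-10,"tz":-30,"roll":0},{"tx":20,"ty":-30,"tz":0,"roll":0},{"tx":20,"ty":-30,"tz":0,"roll":0},{"tx":30,"ty":-20,"tz":0,"roll":0},{"tx":36,"ty":-10,"tz":0,"roll":0},{"tx":36,"ty":-10,"tz":0,"roll":0}]' 62
```

```text
t: 7.22
tool_pos: [0.5909, -0.2522, 0.0335]
tool_rot: [2.22, 2.22, -0.0]
contact_force: [-6.5, 2.3, 12.5]
opening: 0.0369
grip_force: 32.0
t: 8.22
tool_pos: [0.4789, -0.1087, 0.1507]
tool_rot: [2.223, 2.218, 0.001]
contact_force: [1.4, 1.1, 0.5]
opening: 0.0619
grip_force: 0.0
```

```bash
python3 -m handwheel '[{"tx":32,"ty":-8,"tz":0,"roll":0},{"tx":32,"ty":-8,"tz":0,"roll":0},{"tx":32,"ty":-8,"tz":0,"roll":0},{"tx":32,"ty":-8,"tz":0,"roll":0},{"tx":32,"ty":-8,"tz":0,"roll":0},{"tx":30,"ty":-6,"tz":0,"roll":0},{"tx":0,"ty":0,"tz":0,"roll":0.12},{"tx":0,"ty":0,"tz":0,"roll":0.12},{"tx":0,"ty":0,"tz":0,"roll":0.12},{"tx":0,"ty":0,"tz":0,"roll":0.12},{"tx":0,"ty":0,"tz":0,"roll":0.12},{"tx":0,"ty":0,"tz":0,"roll":0.12}]' 40
python3 -m handwheel '[{"tx":0,"ty":0,"tz":0,"roll":0.12},{"tx":0,"ty":0,"tz":0,"roll":0.12},{"tx":0,"ty":0,"tz":0,"roll":0.07},{"tx":0,"ty":0,"tz":0,"roll":0},{"tx":0,"ty":0,"tz":0,"roll":0}]'
cat > g.py <<'E'
from h import *
import sys
# usage: g.py x y z yaw(deg of tool y) -> tool-frame shift in mm
x,y,z,yw=map(float,sys.argv[1:5]);o=ctrl.get_obs();M=R.from_rotvec(o["tool_rot"]).as_matrix()
yaw=np.degrees(np.arctan2(M[1,1],M[0,1]));d=M.T@(np.array([x,y,z])-o["tool_pos"])*1000
print("yaw",yaw,"shift",d,"roll",np.radians(yaw-yw),"q",o["q"],"t",o["t"])
E
python3 g.py .4325 .081 .003 -59
python3 - <<'E'
from h import *
snap('wrist','penw');V=cloud(load('penw'))
p=V[(np.hypot(V[...,0]-.4325,V[...,1]-.081)<.07)&(V[...,2]>.006)&(V[...,2]<.02)];print(len(p),cv2.minAreaRect((p[:,:2]*1000).astype(np.float32)),np.percentile(p[:,2],[50,95]))
ortho(["penw"],.36,.50,.03,.13,4000,"pics/penw_o.png")
E
```

```text
t: 9.22
tool_pos: [0.4341, 0.0806, 0.1507]
tool_rot: [2.865, 1.288, 0.001]
contact_force: [-1.1, -0.5, -0.2]
opening: 0.0401
grip_force: 0.0
t: 9.63
tool_pos: [0.4341, 0.0805, 0.1505]
tool_rot: [3.026, 0.842, 0.001]
contact_force: [1.1, 0.5, 0.4]
opening: 0.04
grip_force: 0.0
yaw -58.90323945413625 shift [ -1.2383  -1.3037 147.4693] roll 0.0016887901113494556 q [ 0.0145 -0.3496  2.1095  0.      1.3808  1.0426] t 9.6333
1699 ((432.7650451660156, 80.85958862304688), (110.5945053100586, 11.909953117370605), 31.31157112121582) [0.0109 0.0128]
```

```bash
python3 -m handwheel '[{"tx":-1.2,"ty":-1.3,"tz":20,"roll":0},{"tx":0,"ty":0,"tz":36,"roll":0},{"tx":0,"ty":0,"tz":36,"roll":0},{"tx":0,"ty":0,"tz":30,"roll":0},{"tx":0,"ty":0,"tz":17,"roll":0},{"tx":0,"ty":0,"tz":8,"roll":0},{"tx":0,"ty":0,"tz":0,"roll":0},{"tx":0,"ty":0,"tz":0,"roll":0}]'
python3 -m handwheel '[{"tx":0,"ty":0,"tz":0,"roll":0},{"tx":0,"ty":0,"tz":0,"roll":0},{"tx":0,"ty":0,"tz":0,"roll":0},{"tx":0,"ty":0,"tz":0,"roll":0},{"tx":0,"ty":0,"tz":0,"roll":0},{"tx":0,"ty":0,"tz":0,"roll":0}]' 5 30; python3 g.py .4325 .081 .003 -59
```

```text
t: 10.35
tool_pos: [0.4329, 0.081, 0.0035]
tool_rot: [3.027, 0.84, 0.001]
contact_force: [-0.3, -0.4, -0.2]
opening: 0.04
grip_force: 0.0
t: 10.85
tool_pos: [0.4341, 0.081, 0.0048]
tool_rot: [3.027, 0.839, 0.005]
contact_force: [-1.4, -0.1, 6.9]
opening: 0.011
grip_force: 31.4
yaw -59.008053449121896 shift [-1.3587 -0.776   1.745 ] roll -0.0001405592033189233 q [ 0.0157 -0.1291  2.2003 -0.      1.0668  1.0456] t 10.85
```

```bash
python3 -m handwheel '[{"tx":0,"ty":0,"tz":-20,"roll":0},{"tx":0,"ty":0,"tz":-35,"roll":0},{"tx":0,"ty":0,"tz":-35,"roll":0},{"tx":0,"ty":0,"tz":-35,"roll":-0.121},{"tx":0,"ty":0,"tz":-20,"roll":-0.121},{"tx":0,"ty":0,"tz":0,"roll":-0.121},{"tx":0,"ty":0,"tz":0,"roll":-0.121},{"tx":0,"ty":0,"tz":0,"roll":-0.121},{"tx":0,"ty":0,"tz":0,"roll":-0.121},{"tx":0,"ty":0,"tz":0,"roll":-0.121},{"tx":0,"ty":0,"tz":0,"roll":-0.121},{"tx":0,"ty":0,"tz":0,"roll":-0.121}]'
python3 -m handwheel '[{"tx":0,"ty":0,"tz":0,"roll":-0.121},{"tx":0,"ty":0,"tz":0,"roll":-0.121},{"tx":0,"ty":0,"tz":0,"roll":-0.121},{"tx":0,"ty":0,"tz":0,"roll":-0.121},{"tx":0,"ty":0,"tz":0,"roll":-0.121},{"tx":0,"ty":0,"tz":0,"roll":0},{"tx":0,"ty":0,"tz":0,"roll":0}]'
python3 g.py .527 -.3012 .05 37.9
```

```text
t: 11.85
tool_pos: [0.4322, 0.081, 0.148]
tool_rot: [2.148, 2.292, 0.0]
contact_force: [-0.3, -0.4, -0.5]
opening: 0.0106
grip_force: 30.7
t: 12.43
tool_pos: [0.4322, 0.081, 0.1479]
tool_rot: [1.38, 2.822, 0.0]
contact_force: [0.0, -0.2, -0.0]
opening: 0.0107
grip_force: 30.7
yaw 37.87272828849837 shift [-359.8848 -159.8349   97.9438] roll -0.00047598115835738634 q [ 0.0157 -0.3516  2.1154  0.      1.3776 -0.6453] t 12.4333
```

```bash
python3 -m handwheel '[{"tx":-36,"ty":-16,"tz":0,"roll":0},{"tx":-36,"ty":-16,"tz":0,"roll":0},{"tx":-36,"ty":-16,"tz":0,"roll":0},{"tx":-36,"ty":-16,"tz":0,"roll":0},{"tx":-36,"ty":-16,"tz":0,"roll":0},{"tx":-36,"ty":-16,"tz":0,"roll":0},{"tx":-36,"ty":-16,"tz":0,"roll":0},{"tx":-36,"ty":-16,"tz":0,"roll":0},{"tx":-36,"ty":-16,"tz":0,"roll":0},{"tx":-36,"ty":-16,"tz":0,"roll":0},{"tx":0,"ty":0,"tz":0,"roll":0},{"tx":0,"ty":0,"tz":0,"roll":0}]'
python3 -m handwheel '[{"tx":0,"ty":0,"tz":25,"roll":0},{"tx":0,"ty":0,"tz":25,"roll":0},{"tx":0,"ty":0,"tz":25,"roll":0},{"tx":0,"ty":0,"tz":20,"roll":0},{"tx":0,"ty":0,"tz":0,"roll":0},{"tx":0,"ty":0,"tz":0,"roll":0}]'
python3 g.py .527 -.3012 .0225 37.9
python3 - <<'E'
from h import *
snap("scene","scene3");v=load("scene3");snap("side","side3");w=load("side3")
a=cv2.resize(v["im"][130:220,300:385,::-1],(540,572));cv2.imwrite("pics/s3.png",a)
V=cloud(w);p=V[(np.hypot(V[...,0]-.527,V[...,1]+.3012)<.07)&(V[...,2]>.05)&(V[...,2]<.075)]
E
```

```text
t: 13.43
tool_pos: [0.5281, -0.3029, 0.1474]
tool_rot: [-1.383, -2.82, -0.001]
contact_force: [-0.4, 1.3, 0.0]
opening: 0.0111
grip_force: 30.7
t: 13.93
tool_pos: [0.5271, -0.2993, 0.0516]
tool_rot: [-1.374, -2.821, -0.001]
contact_force: [0.5, -0.0, 0.6]
opening: 0.0105
grip_force: 30.6
yaw 38.050784207803794 shift [-1.539  -1.2784 29.1271] roll 0.002631680886187556 q [-0.6391  0.1847  1.7868  0.0002  1.1735 -1.3033] t 13.9333
```

View pics/s3.png

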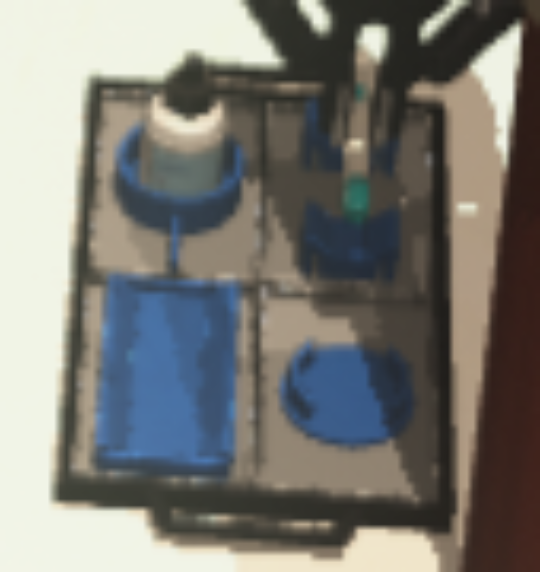

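The pen at (357,130) lies in line over the notches, and the bottle is standing in its well. I'll lower the pen and release.

```bash
python3 -m handwheel '[{"tx":-1.2,"ty":-1,"tz":0,"roll":0},{"tx":0,"ty":0,"tz":12,"roll":0},{"tx":0,"ty":0,"tz":10,"roll":0},{"tx":0,"ty":0,"tz":5,"roll":0},{"tx":0,"ty":0,"tz":1.5,"roll":0},{"tx":0,"ty":0,"tz":0,"roll":0}]'
python3 -m handwheel '[{"tx":0,"ty":0,"tz":0,"roll":0},{"tx":0,"ty":0,"tz":0,"roll":0},{"tx":0,"ty":0,"tz":0,"roll":0},{"tx":0,"ty":0,"tz":0,"roll":0},{"tx":0,"ty":0,"tz":-20,"roll":0},{"tx":0,"ty":0,"tz":-35,"roll":0},{"tx":0,"ty":0,"tz":-40,"roll":0},{"tx":0,"ty":0,"tz":-40,"roll":0},{"tx":0,"ty":0,"tz":0,"roll":0}]' 35
python3 g.py .449 .312 .16 90
```

```text
t: 14.53
tool_pos: [0.5278, -0.3024, 0.0238]
tool_rot: [-1.376, -2.823, -0.001]
contact_force: [-0.4, 1.1, 2.1]
opening: 0.0107
grip_force: 30.9
t: 15.28
tool_pos: [0.5325, -0.3059, 0.1701]
tool_rot: [1.369, 2.809, -0.005]
contact_force: [1.0, -1.3, 1.5]
opening: 0.0347
grip_force: 0.0
yaw 38.04890527515234 shift [538.168  315.0325   2.7315] roll -0.9067176529640492 q [-0.6426  0.0606  1.7086  0.      1.3555 -1.3066] t 15.2833
```

```bash
python3 -m handwheel '[{"tx":34,"ty":20,"tz":0,"roll":0},{"tx":34,"ty":20,"tz":0,"roll":0},{"tx":34,"ty":20,"tz":0,"roll":0},{"tx":34,"ty":20,"tz":0,"roll":0},{"tx":34,"ty":20,"tz":0,"roll":0},{"tx":34,"ty":20,"tz":0,"roll":0},{"tx":34,"ty":20,"tz":0,"roll":0},{"tx":34,"ty":20,"tz":0,"roll":0},{"tx":34,"ty":20,"tz":0,"roll":0},{"tx":34,"ty":20,"tz":0,"roll":0},{"tx":34,"ty":20,"tz":0,"roll":0},{"tx":34,"ty":20,"tz":0,"roll":0}]' 75
python3 -m handwheel '[{"tx":32,"ty":19,"tz":0,"roll":0},{"tx":32,"ty":19,"tz":0,"roll":0},{"tx":33,"ty":19,"tz":0,"roll":0},{"tx":33,"ty":18,"tz":0,"roll":0},{"tx":0,"ty":0,"tz":0,"roll":-0.12},{"tx":0,"ty":0,"tz":0,"roll":-0.12},{"tx":0,"ty":0,"tz":0,"roll":-0.12},{"tx":0,"ty":0,"tz":0,"roll":-0.12},{"tx":0,"ty":0,"tz":0,"roll":-0.12},{"tx":0,"ty":0,"tz":0,"roll":-0.12},{"tx":0,"ty":0,"tz":0,"roll":-0.12},{"tx":0,"ty":0,"tz":0,"roll":-0.06}]'
python3 -m handwheel '[{"tx":0,"ty":0,"tz":0,"roll":0},{"tx":0,"ty":0,"tz":0,"roll":0}]'
python3 g.py .449 .312 .012 90
python3 - <<'E'
from h import *
snap('wrist','blow')
for t in("blow","kit"):
    V=cloud(load(t))
    m=(abs(V[...,0]-.435)<.06)&(abs(V[...,1]-.312)<.05)&(V[...,2]>.006)&(V[...,2]<.06);p=V[m]
    print(t,len(p),"x",np.percentile(p[:,0],[.5,99.5]),"z",np.percentile(p[:,2],99.5))
    for x in np.arange(.385,.48,.008):
        q=p[abs(p[:,0]-x)<.003]
        if len(q)>5: print(x,np.percentile(q[:,1],[1,99]).mean(),np.ptp(np.percentile(q[:,1],[1,99])),q[:,2].max())
ortho(["blow"],.37,.51,.26,.36,5000,"pics/blow_o.png")
E
```

```text
t: 16.28
tool_pos: [0.4651, 0.1684, 0.1594]
tool_rot: [1.376, 2.823, 0.001]
contact_force: [0.6, 0.2, 0.1]
opening: 0.0751
grip_force: 0.0
t: 17.28
tool_pos: [0.4446, 0.3151, 0.1591]
tool_rot: [0.003, 3.142, 0.0]
contact_force: [0.3, 0.0, -0.3]
opening: 0.0749
grip_force: 0.0
t: 17.45
tool_pos: [0.4446, 0.3151, 0.1591]
tool_rot: [0.013, 3.142, -0.0]
contact_force: [-0.2, -0.8, 0.2]
opening: 0.0746
grip_force: 0.0
yaw 89.51183772254996 shift [ -4.4505  -3.0711 147.1353] roll -0.008520039025537341 q [ 0.48   -0.083   1.8699 -0.      1.3546 -1.0823] t 17.45
blow 2908 x [0.3978 0.4697] z 0.04358272718911311
0.401 0.3109915280957507 0.00685761909935545 0.009804446569193548
0.40900000000000003 0.31134965992042296 0.007713998768885955 0.012228478152616962
0.41700000000000004 0.31171620971163827 0.011903272117359254 0.020175095063544757
0.42500000000000004 0.312691125136473 0.027098896448982612 0.03281774888455241
0.43300000000000005 0.31263262378257717 0.035493444366558935 0.03883888459674928
0.44100000000000006 0.31285558434353866 0.04103727685909925 0.04196234689104178
0.44900000000000007
[... 429 characters left out ...]
003 0.31042643227352884 0.007413585710408566 0.013567579406981056
0.41700000000000004 0.3106738302431634 0.00892807551669167 0.018567868672650478
0.42500000000000004 0.3123679815533917 0.024508197858853942 0.03346346949940737
0.43300000000000005 0.3113470987349015 0.03380179459764526 0.039093264996210964
0.44100000000000006 0.31218922700668095 0.04033979439956692 0.04245875341240807
0.44900000000000007 0.3119456350243331 0.04294859168451437 0.04435367208053376
0.4570000000000001 0.31247955899131885 0.04171037861736793 0.04477734278141937
0.4650000000000001 0.3118484901650919 0.03550521373756488 0.0416007632962484
0.4730000000000001 0.31280111897428675 0.023281733974892804 0.03412119085795201
```

View pics/blow_o.png

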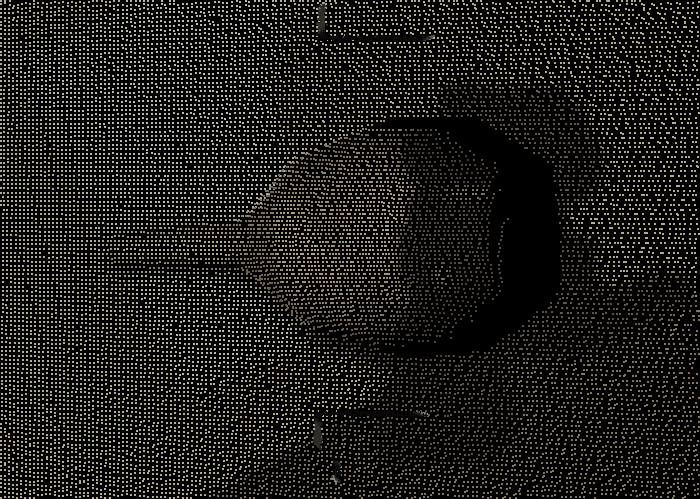

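The blower's axis runs from the nozzle at (110,245) to the bulb on the right, with the bulb centre near x = 0.450, y = 0.313. I'll grip it there.

```bash
python3 g.py .4497 .313 .012 92
python3 -m handwheel '[{"tx":-5,"ty":-2,"tz":0,"roll":-0.042},{"tx":0,"ty":0,"tz":30,"roll":0},{"tx":0,"ty":0,"tz":36,"roll":0},{"tx":0,"ty":0,"tz":36,"roll":0},{"tx":0,"ty":0,"tz":25,"roll":0},{"tx":0,"ty":0,"tz":15,"roll":0},{"tx":0,"ty":0,"tz":5,"roll":0},{"tx":0,"ty":0,"tz":0,"roll":0},{"tx":0,"ty":0,"tz":0,"roll":0}]'
python3 g.py .4497 .313 .012 92
python3 -m handwheel '[{"tx":0,"ty":0,"tz":0,"roll":0},{"tx":0,"ty":0,"tz":0,"roll":0},{"tx":0,"ty":0,"tz":0,"roll":0},{"tx":0,"ty":0,"tz":0,"roll":0},{"tx":0,"ty":0,"tz":0,"roll":0},{"tx":0,"ty":0,"tz":0,"roll":0}]' 25 30
```

```text
yaw 89.51946390531207 shift [ -5.1598  -2.0665 147.146 ] roll -0.043293522066866284 q [ 0.48   -0.0829  1.8699  0.      1.3547 -1.0824] t 17.5
t: 18.25
tool_pos: [0.4503, 0.3134, 0.0132]
tool_rot: [-0.054, 3.14, 0.001]
contact_force: [0.6, 0.5, 0.4]
opening: 0.0745
grip_force: 0.0
yaw 91.98677358200032 shift [ 0.6027 -0.4159  1.1794] roll -0.00023084454233937587 q [ 0.4724  0.1134  1.9423 -0.      1.0845 -1.133 ] t 18.25
t: 18.75
tool_pos: [0.451, 0.3138, 0.0143]
tool_rot: [-0.055, 3.138, 0.002]
contact_force: [-0.3, -0.7, 6.1]
opening: 0.0426
grip_force: 30.3
```

```bash
python3 -m handwheel '[{"tx":0,"ty":0,"tz":-20,"roll":0},{"tx":0,"ty":0,"tz":-40,"roll":0},{"tx":0,"ty":0,"tz":-40,"roll":0},{"tx":0,"ty":0,"tz":-40,"roll":0.117},{"tx":0,"ty":0,"tz":-20,"roll":0.117},{"tx":0,"ty":0,"tz":0,"roll":0.117},{"tx":0,"ty":0,"tz":0,"roll":0.117},{"tx":0,"ty":0,"tz":0,"roll":0.117},{"tx":0,"ty":0,"tz":0,"roll":0.117},{"tx":0,"ty":0,"tz":0,"roll":0.117},{"tx":0,"ty":0,"tz":0,"roll":0.12},{"tx":0,"ty":0,"tz":0,"roll":0}]'
python3 g.py .5219 -.1656 .06 38.2
python3 - <<'E'
from h import *
snap("scene","scene4");snap("side","side4");snap("wrist","wr4")
a=cv2.resize(load("scene4")["im"][170:330,130:330,::-1],(600,480));cv2.imwrite("pics/s4.png",a)
E
```

```text
t: 19.75
tool_pos: [0.4494, 0.313, 0.1723]
tool_rot: [1.375, 2.825, 0.0]
contact_force: [-0.3, 0.6, -0.9]
opening: 0.0428
grip_force: 31.1
yaw 38.10744137851692 shift [-421.3369 -238.37    112.2955] roll -0.0016154526959870042 q [ 0.4725 -0.0882  1.8521  0.      1.3777 -0.1926] t 19.75
```

View pics/s4.png

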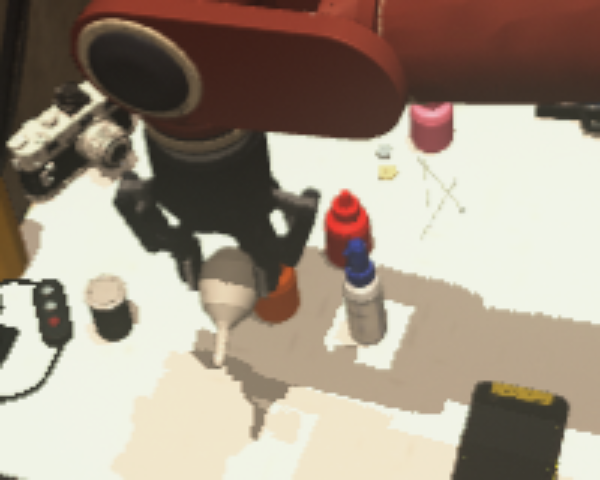

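The blower is held level by the bulb at (230,285). Carrying it to the cradle.

```bash
python3 -m handwheel '[{"tx":-34,"ty":-19,"tz":0,"roll":0},{"tx":-34,"ty":-19,"tz":0,"roll":0},{"tx":-34,"ty":-19,"tz":0,"roll":0},{"tx":-34,"ty":-19,"tz":0,"roll":0},{"tx":-34,"ty":-19,"tz":0,"roll":0},{"tx":-34,"ty":-19,"tz":0,"roll":0},{"tx":-34,"ty":-19,"tz":0,"roll":0},{"tx":-34,"ty":-19,"tz":0,"roll":0},{"tx":-34,"ty":-19,"tz":0,"roll":0},{"tx":-34,"ty":-19,"tz":0,"roll":0},{"tx":-34,"ty":-19,"tz":0,"roll":0},{"tx":-34,"ty":-19,"tz":0,"roll":0}]'
python3 -m handwheel '[{"tx":-13,"ty":-10,"tz":0,"roll":0},{"tx":0,"ty":0,"tz":30,"roll":0},{"tx":0,"ty":0,"tz":35,"roll":0},{"tx":0,"ty":0,"tz":30,"roll":0},{"tx":0,"ty":0,"tz":15,"roll":0},{"tx":0,"ty":0,"tz":0,"roll":0},{"tx":0,"ty":0,"tz":0,"roll":0},{"tx":0,"ty":0,"tz":0,"roll":0}]'
python3 g.py .5219 -.1656 .026 38.2
python3 - <<'E'
from h import *
snap("side","side5");snap("scene","scene5")
for t in("scene5","side5"):
    V=cloud(load(t))
    m=(np.hypot(V[...,0]-.512,V[...,1]+.153)<.06)&(V[...,2]>.04)&(V[...,2]<.1);h=cv2.cvtColor(load(t)["im"],cv2.COLOR_RGB2HSV)
    m&=(h[...,2]>70)&(h[...,1]<90)
    p=V[m];print(t,len(p),cv2.minAreaRect((p[:,:2]*1000).astype(np.float32)),np.percentile(p[:,2],[1,99]))
a=[cv2.resize(load(t)["im"][r:r+110,c:c+110,::-1],(390,390)) for t,r,c in(("scene5",120,290),("side5",130,280))]
cv2.imwrite("pics/s5.png",np.hstack(a))
E
```

```text
t: 20.9
tool_pos: [0.5228, -0.1505, 0.1725]
tool_rot: [1.369, 2.827, 0.0]
contact_force: [0.9, -0.1, -0.6]
opening: 0.0427
grip_force: 31.1
t: 21.57
tool_pos: [0.5242, -0.1654, 0.064]
tool_rot: [1.369, 2.824, 0.0]
contact_force: [0.2, 0.2, -0.1]
opening: 0.0426
grip_force: 31.1
yaw 38.268015625769486 shift [ 1.3426 -1.9808 37.9921] roll 0.001187096612481785 q [-0.441   0.0382  1.923   0.      1.1778 -1.1089] t 21.5667
scene5 310 ((510.0959167480469, -154.325927734375), (53.53276062011719, 66.56073760986328), 72.1545181274414) [0.0571 0.098 ]
side5 312 ((512.1082153320312, -147.58056640625), (60.58545684814453, 56.69054412841797), 86.61126708984375) [0.0522 0.0959]
```

View pics/s5.png

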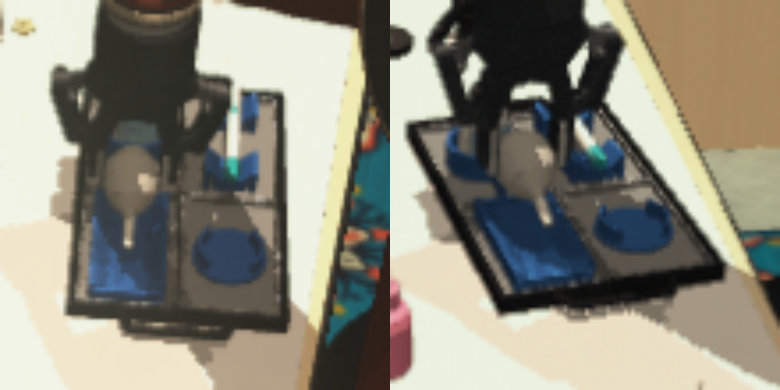

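The blower is centred over the trough in both views. Lowering and releasing.

```bash
python3 -m handwheel '[{"tx":1,"ty":-2,"tz":0,"roll":0},{"tx":0,"ty":0,"tz":14,"roll":0},{"tx":0,"ty":0,"tz":12,"roll":0},{"tx":0,"ty":0,"tz":6,"roll":0},{"tx":0,"ty":0,"tz":3,"roll":0},{"tx":0,"ty":0,"tz":2,"roll":0},{"tx":0,"ty":0,"tz":0,"roll":0},{"tx":0,"ty":0,"tz":0,"roll":0}]'
python3 g.py .5219 -.1656 .026 38.2
```

```text
t: 22.33
tool_pos: [0.5208, -0.1658, 0.0273]
tool_rot: [-1.37, -2.825, 0.002]
contact_force: [-6.6, 1.1, 12.2]
opening: 0.0428
grip_force: 32.1
yaw 38.2481412844733 shift [-0.514   0.9653  1.25  ] roll 0.0008402239201982358 q [-0.4438  0.0883  1.9415 -0.0012  1.1133 -1.1108] t 22.3333
```

```bash
python3 -m handwheel '[{"tx":0,"ty":0,"tz":0,"roll":0},{"tx":0,"ty":0,"tz":0,"roll":0},{"tx":0,"ty":0,"tz":0,"roll":0},{"tx":0,"ty":0,"tz":0,"roll":0},{"tx":0,"ty":0,"tz":-20,"roll":0},{"tx":0,"ty":0,"tz":-40,"roll":0},{"tx":0,"ty":0,"tz":-40,"roll":0},{"tx":0,"ty":0,"tz":-40,"roll":0},{"tx":28.5,"ty":22.5,"tz":0,"roll":0},{"tx":28.5,"ty":22.5,"tz":0,"roll":0},{"tx":28.5,"ty":22.5,"tz":0,"roll":0},{"tx":28.5,"ty":22.5,"tz":0,"roll":0}]' 62
python3 -m handwheel '[{"tx":28.5,"ty":22.5,"tz":0,"roll":0},{"tx":28.5,"ty":22.5,"tz":0,"roll":0},{"tx":28.5,"ty":22.5,"tz":0,"roll":0},{"tx":28.5,"ty":22.5,"tz":0,"roll":0},{"tx":0,"ty":0,"tz":0,"roll":0.121},{"tx":0,"ty":0,"tz":0,"roll":0.121},{"tx":0,"ty":0,"tz":0,"roll":0.121},{"tx":0,"ty":0,"tz":0,"roll":0.121},{"tx":0,"ty":0,"tz":0,"roll":0.121},{"tx":0,"ty":0,"tz":0,"roll":0.121},{"tx":0,"ty":0,"tz":0,"roll":0.121},{"tx":0,"ty":0,"tz":0,"roll":0.121}]'
python3 -m handwheel '[{"tx":0,"ty":0,"tz":0,"roll":0.121},{"tx":0,"ty":0,"tz":0,"roll":0.121},{"tx":0,"ty":0,"tz":0,"roll":0.121},{"tx":0,"ty":0,"tz":0,"roll":0.121},{"tx":0,"ty":0,"tz":0,"roll":0.121},{"tx":0,"ty":0,"tz":0,"roll":0},{"tx":0,"ty":0,"tz":0,"roll":0}]'
python3 g.py .5957 .198 .09 -51.8
python3 -c "
from h import *
snap('wrist','loup');snap('scene','sc6')
ortho(['scene1','loup'],.52,.66,.13,.27,4000,'pics/lp.png')
V=cloud(load('loup'));p=V[(np.hypot(V[...,0]-.5957,V[...,1]-.198)<.025)&(V[...,2]>.008)&(V[...,2]<.03)];print(len(p));q=p[p[:,2]>.021];print(len(q),(np.percentile(q,2,0)+np.percentile(q,98,0))/2)"
```

```text
t: 23.33
tool_pos: [0.5209, -0.0188, 0.1656]
tool_rot: [1.373, 2.825, 0.001]
contact_force: [0.9, 0.6, -0.6]
opening: 0.0618
grip_force: 0.0
t: 24.33
tool_pos: [0.521, 0.1252, 0.1649]
tool_rot: [-2.535, -1.856, 0.001]
contact_force: [-0.2, -0.5, 0.4]
opening: 0.062
grip_force: 0.0
t: 24.92
tool_pos: [0.5211, 0.1251, 0.165]
tool_rot: [-2.968, -1.03, 0.001]
contact_force: [-0.8, 0.3, -0.4]
opening: 0.0619
grip_force: 0.0
yaw -51.73410211393596 shift [103.7335 -10.9858  74.9898] roll 0.0011501350819215154 q [ 0.0968 -0.1104  1.8852 -0.      1.3672  0.9997] t 24.9167
621
245 [0.5953 0.1976 0.0241]
```

```bash
python3 -m handwheel '[{"tx":26,"ty":-2.7,"tz":20,"roll":0},{"tx":26,"ty":-2.7,"tz":20,"roll":0},{"tx":26,"ty":-2.7,"tz":20,"roll":0},{"tx":25.5,"ty":-2.7,"tz":20,"roll":0},{"tx":0,"ty":0,"tz":0,"roll":0},{"tx":0,"ty":0,"tz":0,"roll":0},{"tx":0,"ty":0,"tz":0,"roll":0}]' 58
python3 g.py .5955 .1978 .002 -51.8
```

```text
t: 25.6
tool_pos: [0.596, 0.1974, 0.0854]
tool_rot: [2.969, 1.027, -0.0]
contact_force: [0.0, -0.2, 0.3]
opening: 0.0578
grip_force: 0.0
yaw -51.84227309486663 shift [-0.0835 -0.6029 83.4256] roll -0.0007378046904306048 q [ 0.2015  0.1876  1.7202 -0.0002  1.234   1.1064] t 25.6
```

```bash
python3 -m handwheel '[{"tx":0,"ty":-0.6,"tz":25,"roll":0},{"tx":0,"ty":0,"tz":25,"roll":0},{"tx":0,"ty":0,"tz":18,"roll":0},{"tx":0,"ty":0,"tz":10,"roll":0},{"tx":0,"ty":0,"tz":5,"roll":0},{"tx":0,"ty":0,"tz":0,"roll":0},{"tx":0,"ty":0,"tz":0,"roll":0}]'
python3 -m handwheel '[{"tx":0,"ty":0,"tz":0,"roll":0},{"tx":0,"ty":0,"tz":0,"roll":0},{"tx":0,"ty":0,"tz":0,"roll":0},{"tx":0,"ty":0,"tz":0,"roll":0},{"tx":0,"ty":0,"tz":0,"roll":0},{"tx":0,"ty":0,"tz":0,"roll":0}]' 20 30
```

```text
t: 26.18
tool_pos: [0.5966, 0.1979, 0.004]
tool_rot: [2.969, 1.025, 0.004]
contact_force: [0.9, -0.1, -0.3]
opening: 0.058
grip_force: 0.0
t: 26.68
tool_pos: [0.5969, 0.1981, 0.0042]
tool_rot: [2.969, 1.025, 0.004]
contact_force: [-0.0, -1.8, 5.8]
opening: 0.0293
grip_force: 29.5
```

The opening (29 mm) suggests the pads are on the taper, so I'll re-grip 2.5 mm lower.

```bash
python3 -m handwheel '[{"tx":0,"ty":0,"tz":0,"roll":0},{"tx":0,"ty":0,"tz":0,"roll":0},{"tx":0,"ty":0,"tz":1.5,"roll":0},{"tx":0,"ty":0,"tz":1,"roll":0},{"tx":0,"ty":0,"tz":0,"roll":0}]' 50
python3 -m handwheel '[{"tx":0,"ty":0,"tz":0,"roll":0},{"tx":0,"ty":0,"tz":0,"roll":0},{"tx":0,"ty":0,"tz":0,"roll":0},{"tx":0,"ty":0,"tz":0,"roll":0},{"tx":0,"ty":0,"tz":0,"roll":0},{"tx":0,"ty":0,"tz":0,"roll":0}]' 20 30
```

```text
t: 27.1
tool_pos: [0.595, 0.1979, -0.001]
tool_rot: [-2.969, -1.025, 0.002]
contact_force: [-1.0, 0.5, 0.4]
opening: 0.0496
grip_force: 0.0
t: 27.6
tool_pos: [0.5956, 0.198, -0.0002]
tool_rot: [-2.97, -1.025, 0.0]
contact_force: [-0.6, -0.7, -0.4]
opening: 0.0307
grip_force: 29.7
```

```bash
python3 -m handwheel '[{"tx":0,"ty":0,"tz":-15,"roll":0},{"tx":0,"ty":0,"tz":-35,"roll":0},{"tx":0,"ty":0,"tz":-40,"roll":0},{"tx":0,"ty":0,"tz":-40,"roll":0},{"tx":-33,"ty":20.3,"tz":0,"roll":0},{"tx":-33,"ty":20.3,"tz":0,"roll":0},{"tx":-33,"ty":20.3,"tz":0,"roll":0},{"tx":-33,"ty":20.3,"tz":0,"roll":0},{"tx":-33,"ty":20.3,"tz":0,"roll":0},{"tx":-33,"ty":20.3,"tz":0,"roll":0},{"tx":-33,"ty":20.3,"tz":0,"roll":0},{"tx":-33,"ty":20.3,"tz":0,"roll":0}]'
python3 -m handwheel '[{"tx":-33,"ty":20.3,"tz":0,"roll":0},{"tx":-33,"ty":20.3,"tz":0,"roll":0},{"tx":-33,"ty":20.3,"tz":0,"roll":0},{"tx":0,"ty":0,"tz":35,"roll":0},{"tx":0,"ty":0,"tz":35,"roll":0},{"tx":0,"ty":0,"tz":10,"roll":0},{"tx":0,"ty":0,"tz":0,"roll":0},{"tx":0,"ty":0,"tz":0,"roll":0},{"tx":0,"ty":0,"tz":0,"roll":0}]'
python3 g.py .449 -.2025 .011 -51.8
python3 - <<'E'
from h import *
snap("side","side7");snap("scene","scene7")
a=[cv2.resize(load(t)["im"][r:r+110,c:c+110,::-1],(390,390)) for t,r,c in(("scene7",120,300),("side7",130,280))]
cv2.imwrite("pics/s7.png",np.hstack(a))
E
```

```text
t: 28.6
tool_pos: [0.4873, -0.0942, 0.1311]
tool_rot: [2.968, 1.025, 0.002]
contact_force: [0.2, -0.7, 0.2]
opening: 0.0309
grip_force: 29.8
t: 29.35
tool_pos: [0.4493, -0.2022, 0.0522]
tool_rot: [2.966, 1.026, 0.003]
contact_force: [0.9, -0.1, 0.2]
opening: 0.0308
grip_force: 29.9
yaw -51.85206547553736 shift [-0.4996 -0.0906 41.1722] roll -0.0009087139747435186 q [-0.574  -0.0818  2.0634 -0.      1.1564  0.331 ] t 29.35
```

View pics/s7.png

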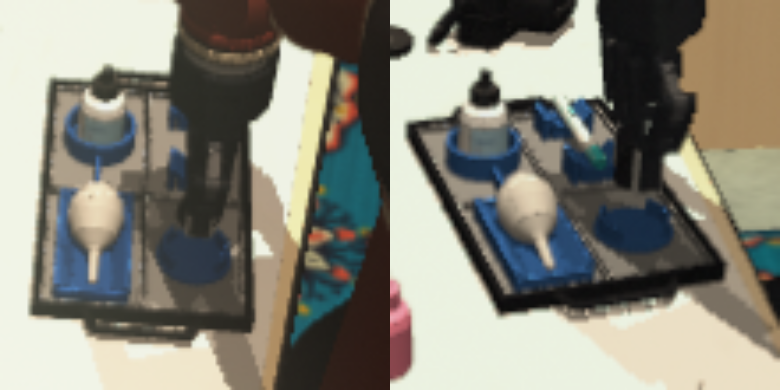

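Bottle, pen and blower are seated, and the loupe is above the cup. Lowering and releasing.

```bash
python3 -m handwheel '[{"tx":-0.5,"ty":0,"tz":14,"roll":0},{"tx":0,"ty":0,"tz":14,"roll":0},{"tx":0,"ty":0,"tz":7,"roll":0},{"tx":0,"ty":0,"tz":4,"roll":0},{"tx":0,"ty":0,"tz":2,"roll":0},{"tx":0,"ty":0,"tz":0,"roll":0},{"tx":0,"ty":0,"tz":0,"roll":0}]'
python3 -m handwheel '[{"tx":0,"ty":0,"tz":0,"roll":0},{"tx":0,"ty":0,"tz":0,"roll":0},{"tx":0,"ty":0,"tz":0,"roll":0},{"tx":0,"ty":0,"tz":0,"roll":0},{"tx":0,"ty":0,"tz":-10,"roll":0},{"tx":0,"ty":0,"tz":-30,"roll":0},{"tx":0,"ty":0,"tz":-40,"roll":0},{"tx":0,"ty":0,"tz":-40,"roll":0},{"tx":0,"ty":-30,"tz":-30,"roll":0},{"tx":0,"ty":-40,"tz":0,"roll":0},{"tx":0,"ty":-40,"tz":0,"roll":0},{"tx":0,"ty":-40,"tz":0,"roll":0}]' 48
python3 - <<'E'
from h import *
snap("side","side8");snap("scene","scene8")
a=[cv2.resize(load(t)["im"][r:r+110,c:c+110,::-1],(390,390)) for t,r,c in(("scene8",120,300),("side8",130,280))]
b=cv2.resize(load("side8")["im"][190:350,130:390,::-1],(780,200))
cv2.imwrite("pics/s8.png",np.vstack([np.hstack(a),b]))
E
```

```text
t: 30.03
tool_pos: [0.448, -0.2022, 0.0106]
tool_rot: [2.969, 1.026, 0.0]
contact_force: [-3.0, 2.3, 6.3]
opening: 0.0305
grip_force: 32.0
t: 31.03
tool_pos: [0.3544, -0.0837, 0.1597]
tool_rot: [2.969, 1.023, 0.002]
contact_force: [0.7, 0.9, -0.1]
opening: 0.048
grip_force: 0.0
```

View pics/s8.png

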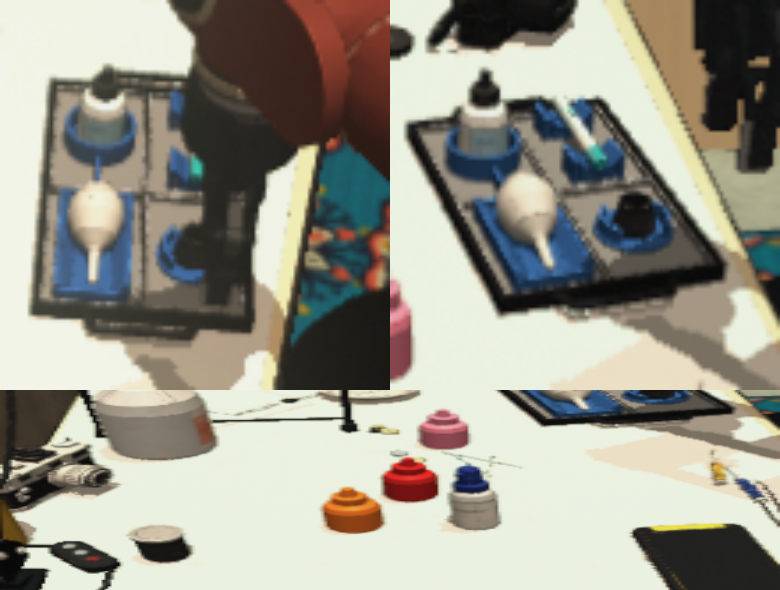

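All four pieces look seated, and the spray and film can are still standing where they were. I'll check heights and positions, then hand in.

```bash
python3 - <<'E'
from h import *
V=cloud(load("side8"))
for n,c,r,zl in(("loupe",(.449,-.2025),.018,.03),("blower",(.518,-.16),.03,.03),("pen",(.527,-.301),.06,.0245),("bottle",(.5897,-.2515),.025,.04)):
    p=V[(np.hypot(V[...,0]-c[0],V[...,1]-c[1])<r)&(V[...,2]>zl)];print(n,len(p),p.mean(0),np.percentile(p[:,2],[50,97]))
o=ctrl.get_obs();print(o["t"],o["contact_force"],o["tool_pos"])
E
python3 -c "
from station import ctrl
print(ctrl.finish_job())"
```

```text
loupe 30 [ 0.4469 -0.2016  0.033 ] [0.033  0.0358]
blower 213 [ 0.5148 -0.1532  0.0428] [0.0427 0.0539]
pen 122 [ 0.5271 -0.2955  0.027 ] [0.0267 0.0307]
bottle 179 [ 0.5863 -0.2439  0.0593] [0.0562 0.0838]
31.1333 [ 0.2971 -0.5752  0.4082] [ 0.3525 -0.0814  0.1581]
the job is handed in; nothing more can be done
None
```

The dropper bottle, pen, blower and loupe are each in their own seat in the tray. The pump spray and film can are still standing where they were. I handed the job in at 31 s of the 115 s; no verdict came back.

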